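# Undo a left-hand spindle knob and take out the slotted washer

### The job

Free the slotted washer from the deburring spindle: the T-bar knob above it has a left-hand thread, so unscrew it clockwise right up to its stop, feeling for the stop so that the sprung spindle and its disc are not wrenched round. Then draw the washer straight out from under the knob by its upright fin, without forcing it against the knob or spindle, and put it down gently inside the tray, flat and fin upward. Leave the knob wound up to its stop and all the other things where they are.

Things in the scene. Friction and masses are not known exactly. Their poses are not given: they have to be found in the camera images.
- unit: grey bench deburring unit fixed to the bench, housing 200 (x) x 170 (y) x 73 mm tall, an upright spindle through its middle. Origin: centre of its underside, on the spindle axis; z up
- spindle: upright spindle, 115 mm flap disc, 58 mm steel hub with its flat top 97 mm above the unit's underside (disc face 4 to 8 mm lower). Origin on the axis, 75 mm above the unit's underside. Sprung: its x lies along the unit's x unloaded and gives 1 rad per 0.9 N m of twist on the knob (0.13 rad while the knob merely turns). Twisted over 0.45 rad (0.40 N m) either way it is damaged
- knob_grip (a point): grip point of the T-knob: on the spindle axis, middle of its bar, x along the bar, z up. Black bar 50 mm long, 14 mm thick, 26 mm tall (16 mm below to 10 mm above this point) on a 20 mm neck and a steel flange. Start angle arbitrary. Flat 15 mm wide finger pads squeezing the bar with F newtons carry a twist of about F x 0.015 m
- knob: the same knob; origin: centre of the underside of its 34 mm, 6 mm thick flange, 30 mm below the grip point. Left-hand thread: CLOCKWISE from above loosens it; it rises 2.2 mm per rad against a steady 0.12 N m and stays where left. A hard stop comes 1.2 to 2.4 rad from the start; where differs and cannot be seen, it is felt as the twist climbing. Anticlockwise is the tight end
- washer: steel horseshoe washer, 55 to 95 g, on the hub under the flange. Plate 44 x 44 x 5 mm (x -24 to 20); origin: underside, on the spindle axis at the start; z up. A 13 mm slot, open at x = -24, straddles the 10 mm spindle. Lips at x -24 to -20, tops 9 mm above the underside, are trapped by the flange until the knob is at its stop, then pass with 2 mm to spare
- washer_fin (a point): grip point on the washer's upright black fin, axes as the washer's: fin 26 mm long (x), 10 mm thick (y), from 5 to 34 mm above the washer's underside, on a 12 mm wide tongue; this point is at x = 64 mm, 24 mm above the underside. The washer comes out level along its own +x, at least 45 mm before it can be lifted
- tray: open grey plastic tray, fixed, 150 (x) x 200 (y) x 22 mm tall, walls 4 mm, floor 4 mm. Origin: centre of its underside
- nut1: loose steel star nut, 32 mm across, 11 mm tall, lying in a corner of the tray; leave it in the tray (origin: centre of underside)
- nut2: a like star nut on the bench between unit and tray (bystander)
- spare_disc: spare flap disc, 115 mm diameter, 12 mm thick, flat on the bench (bystander; origin: centre of underside)
- wrench: steel wrench, 190 mm long, flat on the bench (bystander)
- driver: screwdriver with black handle, lying on the bench (bystander)
- oilcan: plain aluminium can, 52 mm diameter, 130 mm tall, standing (bystander; origin: centre of underside)
- carton: cardboard box 90 x 70 x 50 mm (bystander; origin: centre of underside)

How it is judged:
By the outcome, as a careful person would: the job done as asked, in the order asked, and still so for the second after the job is handed in, with the robot touching nothing.
It also fails if it takes over 72 s, if anything falls off the work surface, if the arm or the gripper's body presses on something with over 40 N, if the wrist force passes 120 N, or if a joint passes its speed limit or range.

### The arm

A 6-joint arm with a two-finger parallel gripper is mounted at the origin on the work surface. World frame = base frame: x ahead of the robot, y to its left, z up, the work surface at z = 0. Lengths are in m, angles in rad, forces in N, time in s.
With the tool pointing down it reaches from about 0.35 to 0.85 m from the base axis. Payload 8.1 kg.
Tool frame: the origin (TCP) lies at the very end of the fingers, on their centre line; the grasp point (between the pads) lies 19 mm behind it; z points along the fingers, y is the line along which they close (so a half turn about z gives the same grasp; the last joint's range is limited). The gripper opens to 93 mm and grips with 3 to 60 N. Pads are 15 mm wide; open, the fingers measure 128 mm over their backs; the gripper's body (75 mm by 188 mm) begins 65 mm behind the grasp point.
Start: joints at [1.214, 0.13, 1.488, -0, 1.523, -0.085], TCP at [0.161, 0.578, 0.219] pointing down, gripper open.
Joint ranges: [-2.96, 2.96], [-0.89, 2.26], [0.02, 2.5], [-1.34, 4.48], [0, 2.73], [-2.66, 2.66]. Speed limits (rad/s): [2.39, 2.39, 2.79, 3.14, 3.14, 3.14].

### API

Orientations are given as a rotation vector (axis times angle).
In Python, from plant import monitor, eyes, ticket gives the robot as it stands.
- The arm moves only by the tool arm_command, never from a script. Its argument "deltas" is a list that holds one entry, the list of rows, each a list of 6 numbers: the shift along the world's x, y, z in cm, then the turn, a rotation vector about the world's x, y, z in degrees. In form: [[[tx, ty, tz, rx, ry, rz], ...]]. A call has 1 to 12 rows; each row shifts and turns the commanded pose from where the row before left it; what a row does not reach is not made up. A row lasts 1/12 s, in which the tool goes at most 41.7 mm and 7.16 degrees, less where a joint would pass 70% of its speed; a pose out of reach is approached as far as the arm can. A call is refused whole if a number of a shift passes 4.17 or a number of a turn 7.16, either way. A call with a gripper value outside its range is refused whole. "gripper" is the opening, from -1 (shut) to 1 (fully open), set as the call begins (left out, the last holds). The fingers move at their own pace and stop on an object; "squeeze" is the grip in N (left out, the last holds). Time passes only in rows, so rows that do not move let the fingers close. It gives the time, the measured TCP pose, the force, the opening and the grip force at its end, in the units of the state.
- monitor.read_state(): the state, without advancing time (a new reading comes with each control period).
- eyes.read_camera(name): name is "scene" or "top" or "wrist"; returns the picture (400x640x3 uint8, blue, green, red); there is no depth.
- eyes.camera_model(name): a dict with "fx", "fy", "cx", "cy" (pixels), "rvec" (rotation vector, rad) and "tvec" (3), from world to camera coordinates, as OpenCV has them. Camera axes: x right, y down, z forward; pixel columns grow to the right and rows downward; lengths in m; the calibration is good to about 2 mm. A picture is of the moment at which its call begins: read the wrist's pose just before it. camera_model takes no time and is no camera call; for the wrist camera it gives the pose at the moment of the call.
- ticket.close_job(): hands the job in; it is judged then, once.
The state is a dict: "t": time; "q": joint angles; "dq": joint speeds; "joint_torque": joint torques, N m; "tool_pos": TCP position; "orientation": TCP orientation; "force": force on the tool from outside, world axes, zero at the start; "wrist_torque": the same for the moment, N m; "opening": finger opening in m; "gripper_force": force on a finger pad.
Only numpy, scipy, OpenCV 4.12 (cv2) and the standard library are available. Lean on these libraries where they do the work, as an engineer would, in place of code of your own. Each camera call takes 0.05 s, during which the arm holds its last target. There are 200 camera calls.

## Working session

There is one attempt and no reset: what is moved stays moved. The work goes in short steps, Python scripts to look and compute and a tool call to move; the robot and the scene stay as the last step left them, time stands still between calls to the robot, and variables do not carry over. Pictures are saved under pics/ and viewed, at most 10 in all, crops included, and the job is handed in when it is done.

Besides the shell and the picture viewer there is one more tool, called after "Call:" as name(argument=value, ...) on one line, values as JSON. arm_command: Moves the arm, as the interface text tells. Its arguments: {"type":"object","properties":{"deltas":{"type":"array"},"gripper":{"type":"number"},"squeeze":{"type":"number"}},"required":["deltas"]}

```bash
ls; mkdir -p pics; cat > h.py <<'E'
import numpy as np, cv2, sys
sys.path.insert(0,'.')
from plant import monitor, eyes, ticket
def cam(n):
    m=eyes.camera_model(n);K=np.array([[m['fx'],0,m['cx']],[0,m['fy'],m['cy']],[0,0,1.]])
    return K,np.array(m['rvec'],float),np.array(m['tvec'],float)
def back(n,uv,z,c=None):
    K,r,t=c or cam(n);R=cv2.Rodrigues(r)[0];o=-R.T@t
    d=(R.T@np.linalg.inv(K)@np.c_[np.array(uv,float).reshape(-1,2),np.ones(np.size(uv)//2)].T).T
    return o+d*((z-o[2])/d[:,2])[:,None]
def proj(n,P,c=None):
    K,r,t=c or cam(n);return cv2.projectPoints(np.array(P,float).reshape(-1,1,3),r,t,K,None)[0].reshape(-1,2)
E
python3 - <<'E'
from h import *
for n in('scene','top'):
    im=eyes.read_camera(n);cv2.imwrite(f'pics/{n}0.png',im)
    K,r,t=cam(n);print(n,K[0,0],K[0,2],K[1,2],-cv2.Rodrigues(r)[0].T@t)
    cv2.imwrite(f'pics/{n}0b.png',cv2.resize(im,(800,500),interpolation=cv2.INTER_CUBIC))
s=monitor.read_state();print(s)
E
```

```text
pics
scene 377.1902133518241 316.0640823173137 201.76253715396297 [0.98717337 0.39657852 0.6268023 ]
top 466.3326970568444 322.9502492152373 204.45919649899471 [ 4.46750908e-01 -1.77869799e-04  1.19915293e+00]
{'t': 0.1, 'q': array([ 1.21358446e+00,  1.31104806e-01,  1.48912897e+00, -1.76728059e-05,
        1.52301354e+00, -8.53798563e-02]), 'dq': array([ 0.00053512, -0.00131642, -0.0027642 , -0.00079272,  0.00031726,
       -0.00023085]), 'joint_torque': array([ 1.68016351e-03, -5.61342680e+01, -4.93096375e+01,  7.70741003e-02,
        2.92838307e-02, -1.19090419e-04]), 'tool_pos': array([0.16089482, 0.5775031 , 0.21770364]), 'orientation': array([-4.25630936e-01, -3.11227611e+00,  2.54156875e-03]), 'force': array([-0.66611578, -0.17219662, -0.02911678]), 'wrist_torque': array([-0.07222101,  0.02796345,  0.06109021]), 'gripper_force': 0.0, 'opening': 0.09292521330020112}
```

View pics/top0.png

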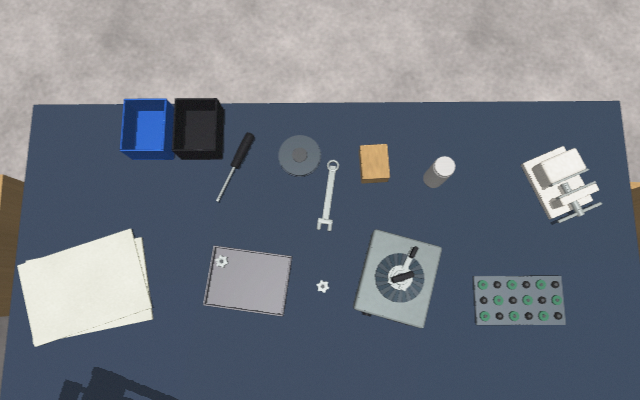

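View pics/scene0.png

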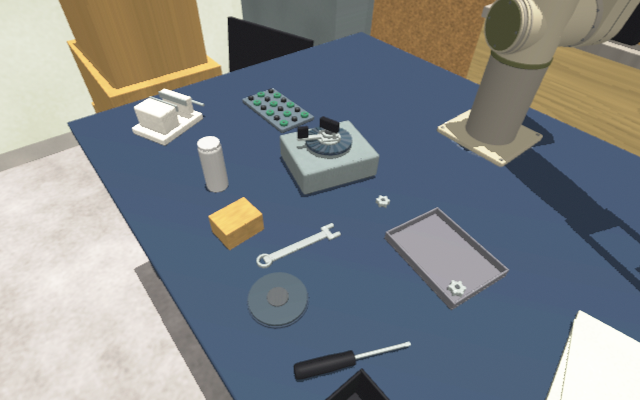

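The top view shows the unit at about (398,278), the T-bar at (402,276), the fin at (413,252), the tray at (248,281) with nut1 in its corner at (221,261), and nut2 at (322,286). Next I zoom in on the unit.

```bash
python3 - <<'E'
from h import *
a=cv2.imread('pics/top0.png')[225:333,348:448];b=cv2.imread('pics/scene0.png')[105:200,265:390]
a=cv2.resize(a,(400,432),interpolation=cv2.INTER_CUBIC);b=cv2.resize(b,(400,304),interpolation=cv2.INTER_CUBIC)
o=np.zeros((432,800,3),np.uint8);o[:,:400]=a;o[:304,400:]=b
cv2.imwrite('pics/z1.png',o)
print(back('top',[(375,230),(441,246),(424,327),(355,312)],.073))
print('tray',back('top',[(214,247),(292,256),(283,315),(204,304)],.022))
print('nuts',back('top',[(221,261),(322,286)],.01))
E
```

```text
[[ 0.5888587  -0.12010564  0.073     ]
 [ 0.54917756 -0.27821555  0.073     ]
 [ 0.35988616 -0.22903958  0.073     ]
 [ 0.394795   -0.06826942  0.073     ]]
tray [[0.55421272 0.28221649 0.022     ]
 [0.53056215 0.08479475 0.022     ]
 [0.3859901  0.10587875 0.022     ]
 [0.41332363 0.30169588 0.022     ]]
nuts [[0.51965947 0.26595641 0.01      ]
 [0.45594492 0.00970992 0.01      ]]
```

View pics/z1.png

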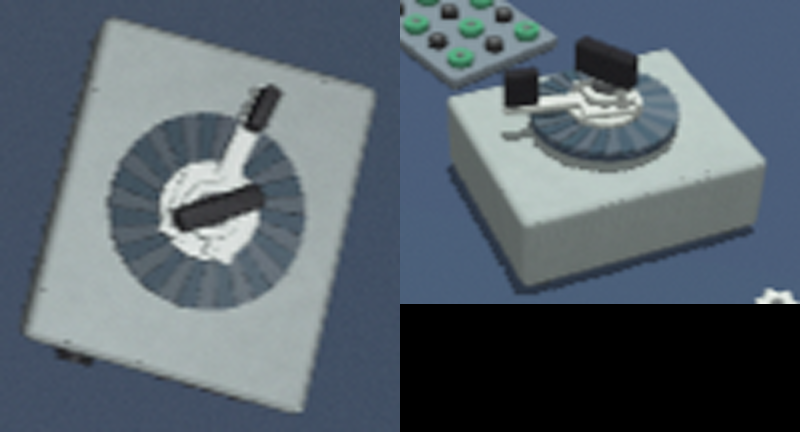

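The crop shows the T-bar top running from crop (174,219) to (262,194), with the fin at about (263,108) and the tongue running from the hub towards it. Both views agree. Next I put numbers on these and check them against the sizes given.

```bash
python3 - <<'E'
from h import *
for n in('top','scene'):
    im=cv2.imread(f'pics/{n}0.png').astype(int);m=(im.max(2)<48).astype(np.uint8)
    x0,y0,x1,y1=(348,225,448,320) if n=='top' else (290,110,345,145)
    k=np.zeros_like(m);k[y0:y1,x0:x1]=m[y0:y1,x0:x1]
    N,l,s,c=cv2.connectedComponentsWithStats(k)
    for i in range(1,N):
        if s[i,4]<15:continue
        p=np.argwhere(l==i)[:,::-1].astype(np.float32);r=cv2.minAreaRect(p);bx=cv2.boxPoints(r)
        print(n,s[i],c[i].round(1),[round(v,1) for v in (*r[1],r[2])])
        w=back(n,c[i],.13)[0];print('  at z.13',w.round(4))
        if n=='top':
            e=back(n,bx,.14)[:,:2];d=e[1]-e[0],e[2]-e[1];d=max(d,key=np.linalg.norm);print('  dir',np.degrees(np.arctan2(d[1],d[0])),[np.linalg.norm(e[1]-e[0]),np.linalg.norm(e[2]-e[1])])
# disc centre
print('disc',back('top',[(348+206/4,225+210/4)],.092), back('top',[(348+x/4,225+y/4) for x,y in((108,210),(305,210),(206,112),(206,310))],.092))
E
```

```text
top [410 247   5  11  15] [411.5 252.3] [2.5, 10.4, 11.3]
  at z.13 [ 0.5299 -0.1962  0.13  ]
  dir -13.42270819555666 [np.float64(0.023654547703185688), np.float64(0.005739068469262744)]
scene [320 119  19  14 169] [329.  125.4] [20.2, 9.5, 14.9]
  at z.13 [ 0.4773 -0.1689  0.13  ]
scene [298 128  10  10  93] [302.5 132.6] [9.0, 9.0, 90.0]
  at z.13 [ 0.545  -0.1832  0.13  ]
disc [[ 0.47410735 -0.17271494  0.092     ]] [[ 0.47437599 -0.11532737  0.092     ]
 [ 0.47383614 -0.23064977  0.092     ]
 [ 0.531387   -0.17466313  0.092     ]
 [ 0.41674973 -0.17076409  0.092     ]]
```

The axis comes out near (0.474, -0.173): the disc measures 115 mm across and the fin is 63 mm out, as both should be. The bar lies at about -74° and the fin at about -22°. I'm moving above the knob.

Call:
arm_command(deltas=[[[2.9,-2.8,0,0,0,-2.6],[2.9,-2.8,0,0,0,-2.6],[2.9,-2.8,0,0,0,-2.6],[2.9,-2.8,0,0,0,-2.6],[2.9,-2.8,0,0,0,-2.6],[2.9,-2.8,0,0,0,-2.6],[2.9,-2.8,0,0,0,-2.6],[2.9,-2.8,0,0,0,-2.6],[2.9,-2.8,0,0,0,-2.6],[2.9,-2.8,0,0,0,-2.6]]], gripper=-0.14, squeeze=18)

```text
t: 0.93
tool_pos: [0.4519, 0.2962, 0.2183]
orientation: [-1.118, -2.936, 0.0]
force: [1.4, 0.3, 0.0]
opening: 0.0402
gripper_force: 0.0
```

Call:
arm_command(deltas=[[[0.2,-3.9,0,0,0,-2.7],[0.2,-3.9,0,0,0,-2.7],[0.2,-3.9,0,0,0,-2.7],[0.2,-3.9,0,0,0,-2.7],[0.2,-3.9,0,0,0,-2.7],[0.2,-3.9,0,0,0,-2.7],[0.2,-3.9,0,0,0,-2.7],[0.2,-3.9,0,0,0,-2.7],[0.2,-3.9,0,0,0,-2.7],[0.2,-3.9,0,0,0,-2.7],[0.2,-3.9,0,0,0,-2.7],[0.2,-3.9,0,0,0,-2.7]]])

```text
t: 1.93
tool_pos: [0.4745, -0.1719, 0.2183]
orientation: [-1.893, -2.507, 0.0]
force: [0.2, 0.8, 0.0]
opening: 0.0403
gripper_force: 0.0
```

Call:
arm_command(deltas=[[[0,-0.5,0,0,0,0],[0,0,0,0,0,0],[0,0,0,0,0,0],[0,0,0,0,0,0]]])

```text
t: 2.27
tool_pos: [0.475, -0.1738, 0.2184]
orientation: [-1.888, -2.51, -0.0]
force: [-0.0, -0.6, -0.2]
opening: 0.0399
gripper_force: 0.0
```

```bash
python3 - <<'E'
from h import *
s=monitor.read_state();print(s['tool_pos'],s['orientation'],s['q'].round(3),s['opening'],s['wrist_torque'],s['force'])
c=cam('wrist');im=eyes.read_camera('wrist');np.save('c1.npy',np.array([c[1],c[2]]));cv2.imwrite('pics/w1.png',im)
print(c, 'axis,fin px',proj('wrist',[(.474,-.173,.143),(.533,-.197,.131)],c))
E
```

```text
[ 0.4749791  -0.17375242  0.21835584] [-1.88782576e+00 -2.51004343e+00 -4.91062444e-04] [-0.452 -0.126  1.745  0.     1.523 -0.734] 0.0398831998058079 [-0.03812929  0.02589401  0.0222047 ] [-0.03059422 -0.64352572 -0.17250155]
(array([[293.46038061,   0.        , 321.87392295],
       [  0.        , 293.46038061, 200.85069987],
       [  0.        ,   0.        ,   1.        ]]), array([-2.81838888, -0.39972278, -0.05966236]), array([-0.40704344, -0.32065347,  0.30393936])) axis,fin px [[322.04169831 207.94648809]
 [374.91008174 243.54156378]]
```

View pics/w1.png

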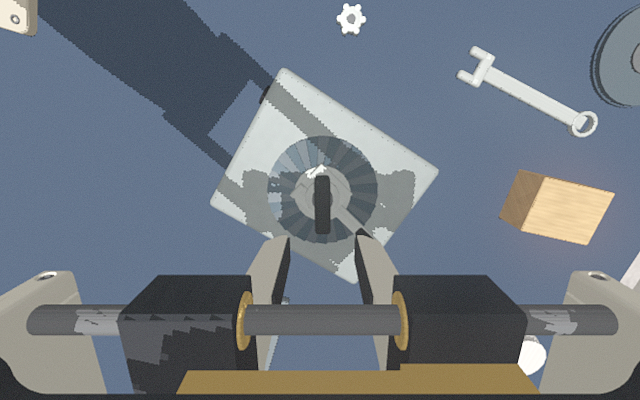

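The wrist view shows the bar upright at column 322, rows 176–233. It is square to the closing direction and lies on the predicted axis pixel (322,208). I'm checking this with a projected outline.

```bash
python3 - <<'E'
from h import *
from scipy.optimize import least_squares
from scipy.spatial import ConvexHull
im=cv2.imread('pics/w1.png').astype(int);K=cam('wrist')[0];r,t=np.load('c1.npy');c=(K,r,t)
k=np.zeros((400,640),np.uint8);k[165:240,305:340]=(im.max(2)<60)[165:240,305:340]
N,l,s,ce=cv2.connectedComponentsWithStats(k);i=1+s[1:,4].argmax();print(s[i],ce[i])
m=(l==i)
def sil(p,z=.134):
    C,S=np.cos(p[2]),np.sin(p[2])
    P=[(p[0]+C*a-S*b,p[1]+S*a+C*b,z+h) for a in(-.025,.025) for b in(-.007,.007) for h in(-.016,.01)]
    u=proj('wrist',P,c);h=cv2.convexHull((u*8).astype(np.float32)).astype(np.int32)
    o=np.zeros((400,640),np.uint8);cv2.fillConvexPoly(o,h,1,cv2.LINE_8,3);return o>0
best=[]
for z in(.133,.136):
  b=max(((sil((x,y,a),z)&m).sum()/(sil((x,y,a),z)|m).sum(),x,y,np.degrees(a)) for x in np.arange(.466,.483,.001) for y in np.arange(-.181,-.164,.001) for a in np.radians([-78,-76,-74,-72,-70]))
  print(z,b)
E
```

```text
[328 205   2  12  13] [328.92307692 210.61538462]
0.133 (np.float64(0.012732615083251714), np.float64(0.48100000000000004), np.float64(-0.179), np.float64(-74.0))
0.136 (np.float64(0.012572533849129593), np.float64(0.47900000000000004), np.float64(-0.179), np.float64(-74.0))
```

```bash
python3 - <<'E'
from h import *
im=cv2.imread('pics/w1.png').astype(int);K=cam('wrist')[0];r,t=np.load('c1.npy');c=(K,r,t)
g=im.max(2);print(g[200,308:338]);print(g[225,308:338]);print(g[168:240:2,322])
m=np.zeros((400,640),bool)
k=np.zeros((400,640),np.uint8);k[165:240,305:340]=(g<85)[165:240,305:340]
N,l,s,ce=cv2.connectedComponentsWithStats(k);i=1+s[1:,4].argmax();print(s[i],ce[i]);m=l==i
def sil(p,z):
    C,S=np.cos(p[2]),np.sin(p[2])
    P=[(p[0]+C*a-S*b,p[1]+S*a+C*b,z+h) for a in(-.025,.025) for b in(-.007,.007) for h in(-.016,.01)]
    h=cv2.convexHull((proj('wrist',P,c)*8).astype(np.float32)).astype(np.int32)
    o=np.zeros((400,640),np.uint8);cv2.fillConvexPoly(o,h,1,cv2.LINE_8,3);return o>0
for z in(.133,.136):
  print(z,max(((sil(q,z)&m).sum()/(sil(q,z)|m).sum(),*q) for q in [(x,y,a) for x in np.arange(.466,.483,.001) for y in np.arange(-.181,-.164,.001) for a in np.radians([-78,-76,-74,-72,-70])]))
E
```

```text
[155 155 161 153 115 104  80  66  66  67  78  74  65  69  71  66  70  71
  74  71  70  65  89  97 112 150 163 157 155 155]
[ 97  94  97  95  94 103  95  70  55  58  70  66  65  65  62  65  65  62
  67  63  62  61  80 102 101  99  97  93  92  92]
[252 253 208 155  65  70  71  72  73  73  67  69  74  68  69  64  71  64
  66  66  64  66  69  68  64  67  65  67  66  63  59  63  60  83  93  95]
[314 176  17  59 892] [322.02017937 204.85986547]
0.133 (np.float64(0.8407163053722903), np.float64(0.47500000000000003), np.float64(-0.175), np.float64(-1.2566370614359172))
0.136 (np.float64(0.832089552238806), np.float64(0.47400000000000003), np.float64(-0.173), np.float64(-1.2915436464758039))
```

The fit gives the axis at (0.4745, -0.174), right under the TCP, with the bar at about -73°. I'm going down and closing at 18 N, so the pads slip before the spindle's damage limit.

Call:
arm_command(deltas=[[[0,0,-2,0,0,0],[0,0,-2,0,0,0],[0,0,-2,0,0,0],[0,0,-1.5,0,0,0],[0,0,-1,0,0,0],[0,0,-0.8,0,0,0],[0,0,-0.5,0,0,0],[0,0,-0.3,0,0,0],[0,0,0,0,0,0],[0,0,0,0,0,0]]])

```text
t: 3.15
tool_pos: [0.4755, -0.1752, 0.1183]
orientation: [1.889, 2.509, 0.0]
force: [0.5, -0.4, 0.6]
opening: 0.0397
gripper_force: 0.0
```

Call:
arm_command(deltas=[[[0,0,0,0,0,0],[0,0,0,0,0,0],[0,0,0,0,0,0],[0,0,0,0,0,0],[0,0,0,0,0,0],[0,0,0,0,0,0],[0,0,0,0,0,0],[0,0,0,0,0,0]]], gripper=-1, squeeze=18)

```text
t: 3.82
tool_pos: [0.4755, -0.1752, 0.1183]
orientation: [1.89, 2.509, 0.0]
force: [-0.7, 0.2, 5.1]
opening: 0.0136
gripper_force: 30.3
```

```bash
cat > st.py <<'E'
from h import *
s=monitor.read_state();print(s['t'],s['tool_pos'].round(4),'q',s['q'].round(3),'op',round(s['opening'],4),'F',s['gripper_force'],s['force'].round(2),'T',s['wrist_torque'].round(3))
E
python3 st.py
```

```text
3.8167 [ 0.4755 -0.1752  0.1183] q [-0.454 -0.052  1.862  0.     1.331 -0.734] op 0.0136 F 30.29080331325531 [-0.68  0.22  5.12] T [ 0.122  0.183 -0.015]
```

Call:
arm_command(deltas=[[[0,0,0.01,0,0,-3],[0,0,0.01,0,0,-3],[0,0,0.01,0,0,-3],[0,0,0.01,0,0,-3],[0,0,0.01,0,0,-3],[0,0,0.01,0,0,-3],[0,0,0.01,0,0,-3],[0,0,0,0,0,0],[0,0,0,0,0,0]]], squeeze=16)

```text
t: 4.57
tool_pos: [0.4747, -0.1752, 0.1187]
orientation: [-2.316, -2.123, 0.001]
force: [-4.1, -0.0, 7.3]
opening: 0.0139
gripper_force: 28.4
```

```bash
python3 st.py
```

```text
4.5667 [ 0.4747 -0.1752  0.1187] q [-4.540e-01 -5.300e-02  1.862e+00 -1.000e-03  1.333e+00 -3.670e-01] op 0.0139 F 28.413151502609253 [-4.07 -0.01  7.28] T [-0.031  0.846  0.146]
```

Call:
arm_command(deltas=[[[-0.04,0,0.03,0,0,-3.5],[-0.02,0,0.02,0,0,-3.5],[0,0,0.015,0,0,-3.5],[0,0,0.015,0,0,-3.5],[0,0,0.013,0,0,-3.5],[0,0,0.013,0,0,-3.5],[0,0,0.013,0,0,-3.5],[0,0,0.013,0,0,-3.5],[0,0,0.013,0,0,-3.5],[0,0,0.013,0,0,-3.5],[0,0,0,0,0,0]]], squeeze=12)

```text
t: 5.48
tool_pos: [0.4734, -0.1747, 0.12]
orientation: [-2.848, -1.322, 0.003]
force: [-6.6, 2.3, 8.6]
opening: 0.0138
gripper_force: 19.9
```

```bash
python3 st.py
```

```text
5.4833 [ 0.4734 -0.1747  0.12  ] q [-4.550e-01 -5.600e-02  1.863e+00 -1.000e-03  1.338e+00  2.470e-01] op 0.0138 F 19.936894699931145 [-6.62  2.32  8.62] T [0.342 1.448 0.154]
```

Call:
arm_command(deltas=[[[-0.05,0.02,0.04,0,0,-3],[-0.05,0.02,0.04,0,0,-3],[0,0,0.012,0,0,-3],[0,0,0.012,0,0,-3],[0,0,0,0,0,0]]])

```text
t: 5.9
tool_pos: [0.4728, -0.1743, 0.1207]
orientation: [-2.97, -1.02, 0.002]
force: [-3.0, 1.0, 3.7]
opening: 0.0139
gripper_force: 19.7
```

```bash
python3 st.py
```

```text
5.9 [ 0.4728 -0.1743  0.1207] q [-0.455 -0.06   1.865 -0.     1.338  0.454] op 0.0139 F 19.71401922404766 [-3.    1.    3.66] T [0.267 0.788 0.194]
```

Call:
arm_command(deltas=[[[-0.03,0.01,0.03,0,0,-3],[0,0,0.012,0,0,-2],[0,0,0,0,0,0]]])

```text
t: 6.15
tool_pos: [0.4727, -0.1742, 0.121]
orientation: [-3.011, -0.893, 0.001]
force: [-2.0, 1.3, 1.2]
opening: 0.014
gripper_force: 19.5
```

```bash
python3 st.py; sleep 0.1; python3 st.py
```

```text
6.15 [ 0.4727 -0.1742  0.121 ] q [-0.455 -0.061  1.865  0.     1.338  0.539] op 0.014 F 19.547589495778084 [-1.96  1.27  1.24] T [0.317 0.627 0.142]
6.15 [ 0.4727 -0.1742  0.121 ] q [-0.455 -0.061  1.865  0.     1.338  0.539] op 0.014 F 19.547589495778084 [-1.96  1.27  1.24] T [0.317 0.627 0.142]
```

Call:
arm_command(deltas=[[[-0.02,0,0.012,0,0,-3],[0,0,0.012,0,0,-3],[0,0,0.012,0,0,-3],[0,0,0,0,0,0]]])

```text
t: 6.48
tool_pos: [0.4725, -0.1739, 0.1213]
orientation: [-3.071, -0.654, 0.001]
force: [-2.8, 3.6, 2.6]
opening: 0.014
gripper_force: 19.4
```

```bash
python3 st.py
```

```text
6.4833 [ 0.4725 -0.1739  0.1213] q [-4.550e-01 -6.200e-02  1.866e+00  1.000e-03  1.339e+00  6.960e-01] op 0.014 F 19.392191469669342 [-2.82  3.57  2.64] T [0.709 0.744 0.141]
```

Call:
arm_command(deltas=[[[0,0,0.012,0,0,-2],[0,0,0.012,0,0,-2],[0,0,0,0,0,0]]])

```text
t: 6.73
tool_pos: [0.4725, -0.1738, 0.1215]
orientation: [-3.092, -0.549, 0.002]
force: [-3.2, 4.6, 1.9]
opening: 0.0139
gripper_force: 19.4
```

```bash
python3 st.py
```

```text
6.7333 [ 0.4725 -0.1738  0.1215] q [-4.550e-01 -6.200e-02  1.865e+00  1.000e-03  1.340e+00  7.640e-01] op 0.0139 F 19.43703018128872 [-3.21  4.62  1.89] T [0.853 0.714 0.162]
```

Call:
arm_command(deltas=[[[-0.02,0.04,0.014,0,0,-3],[0,0.02,0.014,0,0,-3],[0,0,0.012,0,0,-2],[0,0,0,0,0,0]]])

```text
t: 7.07
tool_pos: [0.4723, -0.1734, 0.1219]
orientation: [-3.123, -0.332, 0.002]
force: [-2.6, 3.6, 0.0]
opening: 0.0141
gripper_force: 19.4
```

```bash
python3 st.py
```

```text
7.0667 [ 0.4723 -0.1734  0.1219] q [-0.454 -0.063  1.866  0.     1.34   0.905] op 0.0141 F 19.357543364167213 [-2.59  3.58  0.04] T [0.706 0.642 0.108]
```

Call:
arm_command(deltas=[[[0,0,0.014,0,0,-3],[0,0,0.014,0,0,-3],[0,0,0,0,0,0]]])

```text
t: 7.32
tool_pos: [0.4723, -0.1731, 0.1221]
orientation: [-3.136, -0.167, 0.002]
force: [-3.1, 5.5, 1.3]
opening: 0.0138
gripper_force: 19.2
```

```bash
python3 st.py
```

```text
7.3167 [ 0.4723 -0.1731  0.1221] q [-4.540e-01 -6.400e-02  1.866e+00  1.000e-03  1.341e+00  1.010e+00] op 0.0138 F 19.24373622983694 [-3.14  5.46  1.31] T [0.992 0.62  0.121]
```

Call:
arm_command(deltas=[[[-0.02,0.06,0.014,0,0,-3],[0,0.02,0.014,0,0,-3],[0,0,0.012,0,0,-2],[0,0,0,0,0,0]]])

```text
t: 7.65
tool_pos: [0.4722, -0.1727, 0.1225]
orientation: [-3.14, 0.051, 0.001]
force: [-2.1, 3.3, -2.3]
opening: 0.0135
gripper_force: 19.2
```

```bash
python3 st.py
```

```text
7.65 [ 0.4722 -0.1727  0.1225] q [-0.453 -0.065  1.867  0.     1.341  1.15 ] op 0.0135 F 19.155278764665127 [-2.13  3.32 -2.29] T [0.677 0.52  0.107]
```

Call:
arm_command(deltas=[[[0,0,0.012,0,0,-3],[0,0,0.012,0,0,-3],[0,0,0,0,0,0]]])

```text
t: 7.9
tool_pos: [0.4722, -0.1725, 0.1227]
orientation: [-3.133, 0.217, 0.001]
force: [-2.8, 5.2, -1.4]
opening: 0.0135
gripper_force: 19.0
```

```bash
python3 st.py
```

```text
7.9 [ 0.4722 -0.1725  0.1227] q [-4.530e-01 -6.600e-02  1.866e+00  1.000e-03  1.342e+00  1.256e+00] op 0.0135 F 19.026667401194572 [-2.76  5.2  -1.36] T [0.896 0.456 0.098]
```

Call:
arm_command(deltas=[[[-0.02,0.06,0.01,0,0,-3],[0,0.02,0.01,0,0,-3],[0,0,0.01,0,0,-1],[0,0,0,0,0,0]]])

```text
t: 8.23
tool_pos: [0.4722, -0.1721, 0.1231]
orientation: [-3.115, 0.405, 0.001]
force: [0.0, 4.2, -3.6]
opening: 0.0137
gripper_force: 18.9
```

```bash
python3 st.py
```

```text
8.2333 [ 0.4722 -0.1721  0.1231] q [-0.452 -0.067  1.867  0.     1.342  1.378] op 0.0137 F 18.9272790402174 [ 0.05  4.17 -3.59] T [0.611 0.18  0.107]
```

Call:
arm_command(deltas=[[[0,0,0.01,0,0,-3],[0,0,0.01,0,0,-2],[0,0,0,0,0,0]]])

```text
t: 8.48
tool_pos: [0.4723, -0.1719, 0.1233]
orientation: [-3.094, 0.542, 0.001]
force: [-0.2, 4.7, -4.3]
opening: 0.0137
gripper_force: 18.9
```

```bash
python3 st.py
```

```text
8.4833 [ 0.4723 -0.1719  0.1233] q [-4.520e-01 -6.700e-02  1.867e+00  1.000e-03  1.343e+00  1.466e+00] op 0.0137 F 18.880550991743803 [-0.19  4.68 -4.3 ] T [0.796 0.029 0.102]
```

Call:
arm_command(deltas=[[[0,0.04,0,0,0,-3],[0,0.01,0,0,0,-2],[0,0,0,0,0,0]]])

```text
t: 8.73
tool_pos: [0.4724, -0.1717, 0.1235]
orientation: [-3.068, 0.676, 0.0]
force: [0.3, 3.6, -5.8]
opening: 0.0141
gripper_force: 18.8
```

```bash
python3 st.py
```

```text
8.7333 [ 0.4724 -0.1717  0.1235] q [-0.451 -0.068  1.867  0.     1.342  1.554] op 0.0141 F 18.82139503955841 [ 0.28  3.63 -5.84] T [ 0.599 -0.05   0.187]
```

Call:
arm_command(deltas=[[[0,0.02,0,0,0,-3],[0,0,0,0,0,-2],[0,0,0,0,0,0]]])

```text
t: 8.98
tool_pos: [0.4724, -0.1715, 0.1235]
orientation: [-3.035, 0.809, -0.0]
force: [2.9, 3.2, -5.8]
opening: 0.014
gripper_force: 19.0
```

```bash
python3 st.py
```

```text
8.9833 [ 0.4724 -0.1715  0.1235] q [-0.45  -0.068  1.867  0.     1.342  1.641] op 0.014 F 18.97421233355999 [ 2.89  3.22 -5.8 ] T [ 0.658 -0.189  0.271]
```

The twist climbed from 0.10 to 0.19 to 0.27 N·m at the spring's own rate, so this is the stop. I'm easing the spindle back to neutral before letting go.

Call:
arm_command(deltas=[[[0,0,-0.02,0,0,4],[0,0,-0.02,0,0,4],[0,0,-0.02,0,0,4],[0,0,0,0,0,3],[0,0,0,0,0,1],[0,0,0,0,0,0],[0,0,0,0,0,0]]])

```text
t: 9.57
tool_pos: [0.4723, -0.172, 0.1233]
orientation: [3.118, -0.382, -0.0]
force: [-0.9, -0.4, -3.4]
opening: 0.0139
gripper_force: 19.0
```

```bash
python3 st.py
```

```text
9.5667 [ 0.4723 -0.172   0.1233] q [-4.510e-01 -6.800e-02  1.868e+00 -1.000e-03  1.342e+00  1.364e+00] op 0.0139 F 19.031396582722664 [-0.89 -0.39 -3.43] T [ 0.046  0.415 -0.001]
```

Call:
arm_command(deltas=[[[0,0,0,0,0,0],[0,0,0,0,0,0],[0,0,0,0,0,0],[0,0,0,0,0,0],[0,0,0,0,0,0],[0,0,0,0,0,0]]], gripper=-0.14)

```text
t: 10.07
tool_pos: [0.4725, -0.1717, 0.1234]
orientation: [3.118, -0.382, 0.001]
force: [-0.1, -0.5, 0.7]
opening: 0.0394
gripper_force: 0.0
```

Call:
arm_command(deltas=[[[0,0,1,0,0,0],[0,0,2,0,0,0],[0,0,2,0,0,-2],[0,0,2,0,0,-2],[1.5,-0.6,2,0,0,-2],[1.5,-0.6,0,0,0,-2],[1.5,-0.6,0,0,0,0],[1.5,-0.6,0,0,0,0],[0,0,0,0,0,0],[0,0,0,0,0,0],[0,0,0,0,0,0]]])

```text
t: 10.98
tool_pos: [0.5318, -0.1953, 0.2133]
orientation: [-3.084, 0.599, 0.001]
force: [-0.1, 0.3, 1.1]
opening: 0.04
gripper_force: 0.0
```

```bash
python3 st.py; python3 - <<'E'
from h import *
c=cam('wrist');im=eyes.read_camera('wrist');np.save('c2.npy',np.array([c[1],c[2]]));cv2.imwrite('pics/w2.png',im)
t=eyes.read_camera('top');cv2.imwrite('pics/t2.png',t)
print('axis,fin px',proj('wrist',[(.474,-.173,.148),(.533,-.197,.131)],c))
E
```

```text
10.9833 [ 0.5318 -0.1953  0.2133] q [-0.443  0.043  1.59  -0.     1.509  1.512] op 0.04 F 0.0 [-0.14  0.27  1.06] T [0.084 0.198 0.007]
axis,fin px [[321.63065729 278.13268418]
 [321.89135026 204.79181325]]
```

View pics/w2.png

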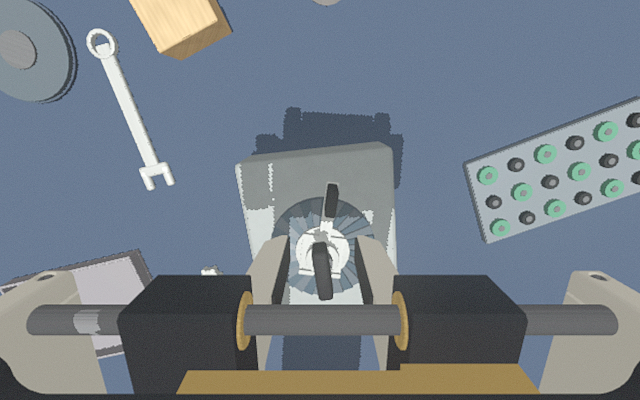

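In the wrist view the fin runs from about (335,184) to (328,216), right of the predicted (322,205) and leaning clockwise. So the washer has swung slightly with the knob. I'm fitting its pose.

```bash
cat > fit.py <<'E'
from h import *
def fit(img,cf,name,roi,x0,th,L=.026,W=.010,z0=.102,z1=.131,da=20):
    im=cv2.imread(img).astype(int);K=cam(name)[0]
    c=(K,*np.load(cf)) if cf else cam(name)
    a0,b0,a1,b1=roi;k=np.zeros((400,640),np.uint8);k[b0:b1,a0:a1]=(im.max(2)<th)[b0:b1,a0:a1]
    N,l,s,ce=cv2.connectedComponentsWithStats(k);i=1+s[1:,4].argmax();m=l==i;print(s[i],ce[i].round(1))
    def score(q):
        C,S=np.cos(q[2]),np.sin(q[2])
        P=[(q[0]+C*a-S*b,q[1]+S*a+C*b,h) for a in(-L/2,L/2) for b in(-W/2,W/2) for h in(z0,z1)]
        h=cv2.convexHull((proj(name,P,c)*8).astype(np.float32)).astype(np.int32)
        o=np.zeros((400,640),np.uint8);cv2.fillConvexPoly(o,h,1,cv2.LINE_8,3);o=o>0
        return (o&m).sum()/(o|m).sum()
    b=(0,*x0)
    for st,n in((.003,5),(.001,3)):
        g=[(x,y,a) for x in b[1]+st*np.arange(-n,n+1) for y in b[2]+st*np.arange(-n,n+1) for a in b[3]+np.radians(np.arange(-da,da+1,da/5))]
        sc=np.array([score(q) for q in g]);t=np.array(g)[sc>sc.max()-.02];b=(sc.max(),*t.mean(0));da=da/4
    print(name,'IoU',round(b[0],3),'xy',b[1].round(4),b[2].round(4),'yaw',np.degrees(b[3]).round(1));return b
E
python3 - <<'E'
from fit import *
im=cv2.imread('pics/w2.png').max(2);print(im[200,318:345]);print(im[178:222:2,331])
fit('pics/w2.png','c2.npy','wrist',(315,178,350,222),(.533,-.197,np.radians(-24)),85)
fit('pics/w2.png','c2.npy','wrist',(305,240,345,303),(.474,-.173,np.radians(-15)),85,.05,.014,.122,.148)
E
```

```text
[111 114 109 102  92 117 154 115  61  73  70  75  71  74  72  73  73  76
  68  68  86  94 100 114 118 136 149]
[149 146 168  64  63  67  75  77  78  72  74  74  77  73  76  78  72  75
  72  73 159 166]
[325 184  14  34 361] [331.2 200.5]
wrist IoU 0.78 xy 0.5298 -0.2048 yaw -24.4
[312 242  21  58 309] [322.2 265.2]
wrist IoU 0.29 xy 0.4738 -0.1739 yaw -14.4
```

```bash
python3 - <<'E'
from h import *
im=cv2.imread('pics/w2.png');K=cam('wrist')[0];c=(K,*np.load('c2.npy'))
g=im.astype(int).max(2);m=np.zeros((400,640),bool);m[178:222,315:350]=g[178:222,315:350]<85
def sc(ax,ay,y):
    C,S=np.cos(y),np.sin(y)
    P=[(ax+C*a-S*b,ay+S*a+C*b,h) for a in(.051,.077) for b in(-.005,.005) for h in(.102,.131)]
    h=cv2.convexHull((proj('wrist',P,c)*8).astype(np.float32)).astype(np.int32)
    o=np.zeros((400,640),np.uint8);cv2.fillConvexPoly(o,h,1,cv2.LINE_8,3);o=o>0
    return (o&m).sum()/(o|m).sum(),h/8
R=sorted([(sc(ax,ay,np.radians(y))[0],ax,ay,y) for ax in np.arange(.470,.479,.001) for ay in np.arange(-.178,-.168,.001) for y in np.arange(-36,-15,1.)])[::-1]
for r in R[:8]:print(np.round(r,3),'fin',r[1]+.064*np.cos(np.radians(r[3])),r[2]+.064*np.sin(np.radians(r[3])))
o=cv2.resize(im[165:310,280:380],None,fx=4,fy=4,interpolation=cv2.INTER_CUBIC)
h=sc(*R[0][1:3],np.radians(R[0][3]))[1].reshape(-1,2);cv2.polylines(o,[((h-[280,165])*4).astype(int)],1,(0,0,255),1)
cv2.imwrite('pics/z2.png',o)
E
```

```text
[  0.774   0.47   -0.178 -24.   ] fin 0.5284669092891264 -0.2040311451568512
[  0.773   0.472  -0.178 -25.   ] fin 0.5300036983703456 -0.20504756875140476
[  0.769   0.473  -0.178 -25.   ] fin 0.5310036983703456 -0.20504756875140476
[  0.765   0.473  -0.177 -26.   ] fin 0.5305228189631467 -0.20505575339450094
[  0.765   0.471  -0.178 -25.   ] fin 0.5290036983703456 -0.20504756875140476
[  0.763   0.472  -0.177 -26.   ] fin 0.5295228189631467 -0.20505575339450094
[  0.762   0.475  -0.175 -28.   ] fin 0.5315086459429713 -0.205046180018297
[  0.762   0.472  -0.175 -27.   ] fin 0.5290244175480555 -0.20405539198333097
```

View pics/z2.png

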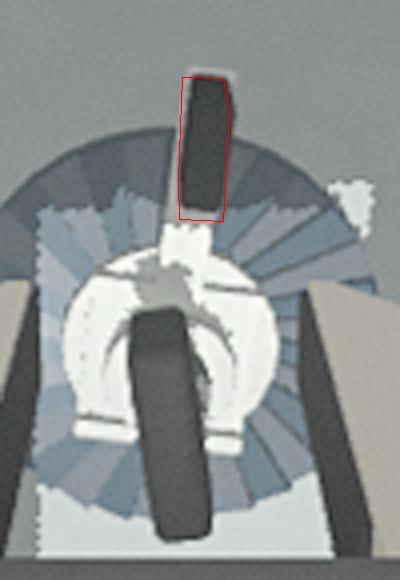

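The zoom shows the washer's lips at crop (77–130,428) and (207–242,442), the tongue at (187,240) and the fin from (210,75) to (205,212). The washer is symmetric about the spindle and leans clockwise. I'm working out its yaw from these points.

```bash
python3 - <<'E'
from h import *
K=cam('wrist')[0];c=(K,*np.load('c2.npy'))
f=lambda u,v,z:back('wrist',[(280+u/4,165+v/4)],z,c)[0][:2]
y=lambda d:np.degrees(np.arctan2(d[1],d[0])).round(1)
l,r=f(76,428,.106),f(243,442,.106);print('lips',l,r,'width',np.linalg.norm(l-r),'yaw',y(r-l)+90)
mid=(l+r)/2;t=f(187,238,.102);print('mid',mid,'tongue',t,y(t-mid))
a,b=f(209,76,.131),f(204,210,.131);print('fin top ends',a,b,np.linalg.norm(a-b),y(a-b),'centre',(a+b)/2,'bearing from mid',y((a+b)/2-mid),np.linalg.norm((a+b)/2-mid))
k1,k2=f(160,312,.148),f(188,537,.148);print('bar',k1,k2,(k1+k2)/2,np.linalg.norm(k1-k2),y(k1-k2))
E
```

```text
lips [ 0.46550099 -0.14382816] [ 0.44517008 -0.18313705] width 0.04425534013476242 yaw -27.299999999999997
mid [ 0.45533554 -0.1634826 ] tongue [ 0.5029887  -0.19022384] -29.3
fin top ends [ 0.54726885 -0.21245965] [ 0.51877068 -0.200121  ] 0.031054597878306757 -23.4 centre [ 0.53301977 -0.20629033] bearing from mid -28.9 0.08869803057272146
bar [ 0.50655853 -0.18459948] [ 0.45163273 -0.16931432] [ 0.47909563 -0.1769569 ] 0.057012984879845505 -15.6
```

The lips are 44.3 mm apart as expected, which gives yaw ≈ -28.5° and the fin at about (0.5305, -0.2045). I'm aligning, descending and gripping gently.

Call:
arm_command(deltas=[[[-0.13,-0.92,-1,0,0,-6.5],[0,0,-2,0,0,0],[0,0,-2,0,0,0],[0,0,-2,0,0,0],[0,0,-1.5,0,0,0],[0,0,-1,0,0,0],[0,0,-0.8,0,0,0],[0,0,-0.5,0,0,0],[0,0,-0.2,0,0,0],[0,0,0,0,0,0],[0,0,0,0,0,0]]])

```text
t: 12.0
tool_pos: [0.5316, -0.2051, 0.1041]
orientation: [3.045, -0.773, 0.002]
force: [0.3, -1.0, 0.4]
opening: 0.04
gripper_force: 0.0
```

```bash
python3 st.py
```

```text
12.0 [ 0.5316 -0.2051  0.1041] q [-0.458  0.131  1.701  0.     1.308  1.61 ] op 0.04 F 0.0 [ 0.34 -1.    0.4 ] T [0.056 0.173 0.055]
```

Call:
arm_command(deltas=[[[0,0,0,0,0,0],[0,0,0,0,0,0],[0,0,0,0,0,0],[0,0,0,0,0,0],[0,0,0,0,0,0],[0,0,0,0,0,0],[0,0,0,0,0,0],[0,0,0,0,0,0],[0,0,0,0,0,0]]], gripper=-1, squeeze=6)

```text
t: 12.75
tool_pos: [0.5311, -0.2048, 0.1033]
orientation: [3.045, -0.773, 0.0]
force: [0.3, -0.1, 1.0]
opening: 0.0101
gripper_force: 6.0
```

```bash
python3 st.py
```

```text
12.75 [ 0.5311 -0.2048  0.1033] q [-0.458  0.132  1.702  0.     1.308  1.61 ] op 0.0101 F 5.994814932346344 [ 0.33 -0.13  1.01] T [ 0.079  0.171 -0.017]
```

I have the fin (10.1 mm opening) with almost no side load. I'm firming the grip and starting the pull.

Call:
arm_command(deltas=[[[0,0,0,0,0,0],[0,0,0,0,0,0],[0,0,0,0,0,0],[0.09,-0.05,0,0,0,0],[0.18,-0.1,0,0,0,0],[0.18,-0.1,0,0,0,0],[0.18,-0.1,0,0,0,0],[0,0,0,0,0,0]]], squeeze=30)

```text
t: 13.42
tool_pos: [0.5378, -0.2086, 0.1033]
orientation: [3.045, -0.773, 0.001]
force: [0.3, 0.5, 2.8]
opening: 0.0098
gripper_force: 30.0
```

```bash
python3 st.py
```

```text
13.4167 [ 0.5378 -0.2086  0.1033] q [-0.459  0.151  1.68   0.     1.31   1.609] op 0.0098 F 29.99881088733673 [0.26 0.47 2.75] T [0.124 0.331 0.011]
```

Call:
arm_command(deltas=[[[0.18,-0.1,0.02,0,0,0],[0.26,-0.14,0.02,0,0,0],[0.35,-0.19,0,0,0,0],[0.35,-0.19,0,0,0,0],[0.35,-0.19,0,0,0,0],[0,0,0,0,0,0]]])

```text
t: 13.92
tool_pos: [0.5529, -0.2169, 0.1035]
orientation: [3.045, -0.773, 0.001]
force: [0.5, -0.6, -0.6]
opening: 0.0096
gripper_force: 30.0
```

```bash
python3 st.py
```

```text
13.9167 [ 0.5529 -0.2169  0.1035] q [-0.46   0.195  1.631 -0.     1.315  1.608] op 0.0096 F 29.996541738510132 [ 0.47 -0.58 -0.65] T [-0.008  0.101  0.01 ]
```

Call:
arm_command(deltas=[[[0.35,-0.19,0,0,0,0],[0.35,-0.19,0,0,0,0],[0.35,-0.19,0,0,0,0],[0.35,-0.19,0,0,0,0],[0,0,0,0,0,0]]])

```text
t: 14.33
tool_pos: [0.5669, -0.2244, 0.1037]
orientation: [3.045, -0.773, 0.001]
force: [0.3, -0.0, -1.0]
opening: 0.0099
gripper_force: 30.0
```

```bash
python3 st.py
```

```text
14.3333 [ 0.5669 -0.2244  0.1037] q [-0.461  0.236  1.584 -0.     1.322  1.607] op 0.0099 F 29.996575713157654 [ 0.27 -0.03 -1.04] T [0.045 0.191 0.039]
```

The washer is drawn 41 mm with no load. I'm pulling a further 30 mm, then lifting and carrying it to the tray.

Call:
arm_command(deltas=[[[0.35,-0.19,0,0,0,0],[0.44,-0.24,0,0,0,0],[0.53,-0.29,0,0,0,0],[0.53,-0.29,0,0,0,0],[0.53,-0.29,0,0,0,0],[0.26,-0.14,0,0,0,0],[0,0,0.5,0,0,0],[0,0,1.5,0,0,0],[0,0,2,0,0,0],[0,0,2.5,0,0,0],[0,0,2,0,0,0],[0,0,1,0,0,0]]])

```text
t: 15.33
tool_pos: [0.5939, -0.239, 0.2026]
orientation: [3.044, -0.772, 0.007]
force: [-0.0, -0.0, 0.1]
opening: 0.0097
gripper_force: 30.0
```

```bash
python3 st.py; python3 - <<'E'
from h import *
t=eyes.read_camera('top');cv2.imwrite('pics/t3.png',t)
t=eyes.read_camera('scene');cv2.imwrite('pics/s3.png',t)
E
```

```text
15.3333 [ 0.5939 -0.239   0.2026] q [-0.463  0.241  1.393 -0.     1.503  1.605] op 0.0097 F 29.99667137861252 [-0.04 -0.02  0.14] T [-0.008  0.146 -0.016]
```

View pics/s3.png

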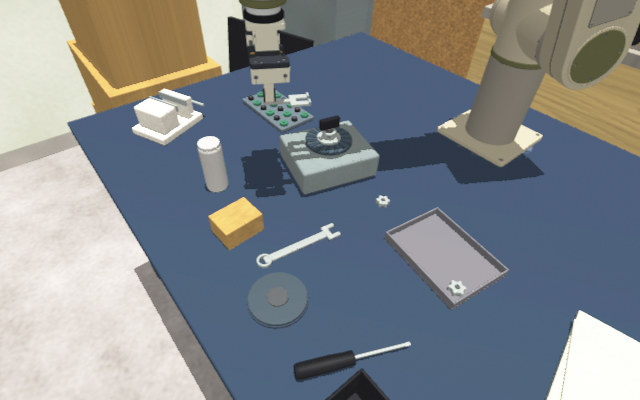

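The washer hangs level from the gripper at (298,100), and the knob and spindle at (328,130) are intact. I'm carrying it to the tray.

Call:
arm_command(deltas=[[[-0.28,1.26,0,0,0,1.27],[-0.56,2.52,0,0,0,1.27],[-0.56,2.52,0,0,0,1.27],[-0.56,2.52,0,0,0,1.27],[-0.56,2.52,0,0,0,1.27],[-0.56,2.52,0,0,0,1.27],[-0.56,2.52,0,0,0,1.27],[-0.56,2.52,0,0,0,1.27]]])

```text
t: 16.1
tool_pos: [0.5485, -0.0472, 0.196]
orientation: [-3.102, 0.496, 0.006]
force: [-0.7, 0.3, -1.3]
opening: 0.0098
gripper_force: 30.0
```

Call:
arm_command(deltas=[[[-0.56,2.52,0,0,0,1.27],[-0.56,2.52,0,0,0,1.27],[-0.56,2.52,0,0,0,1.27],[-0.56,2.52,0,0,0,1.27],[-0.56,2.52,0,0,0,1.27],[-0.56,2.52,0,0,0,1.27],[-0.56,2.52,0,0,0,1.27],[-0.56,2.52,0,0,0,1.27],[-0.28,1.26,0,0,0,0],[0,0,0,0,0,0],[0,0,0,0,0,0],[0,0,0,0,0,0]]])

```text
t: 17.1
tool_pos: [0.5027, 0.1641, 0.1977]
orientation: [3.133, -0.224, -0.002]
force: [0.5, 0.5, 0.1]
opening: 0.0099
gripper_force: 30.0
```

```bash
python3 st.py; python3 - <<'E'
from h import *
cv2.imwrite('pics/w4.png',eyes.read_camera('wrist'))
E
```

```text
17.1 [0.5027 0.1641 0.1977] q [ 0.219 -0.051  1.712 -0.     1.481  1.932] op 0.0099 F 29.99666601419449 [0.46 0.46 0.07] T [-0.029  0.124 -0.014]
```

View pics/w4.png

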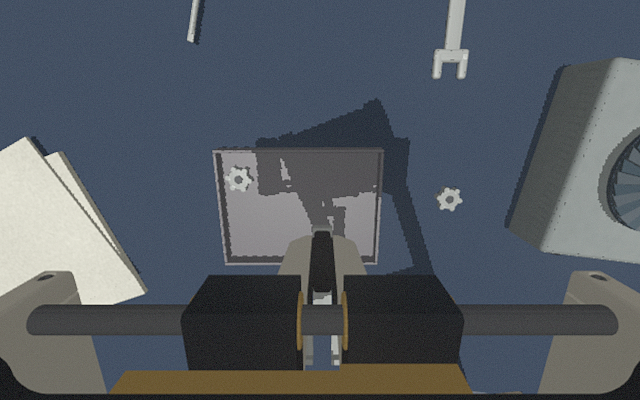

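The washer is held squarely over the tray, with nut1 at (238,180) well clear. I'm lowering it.

Call:
arm_command(deltas=[[[0,0,-1.5,0,0,0],[0,0,-2,0,0,0],[0,0,-2,0,0,0],[0,0,-2,0,0,0],[0,0,-2,0,0,0],[0,0,-2,0,0,0],[0,0,-2,0,0,0],[0,0,-2,0,0,0],[0,0,-1.3,0,0,0],[0,0,-0.7,0,0,0],[0,0,0,0,0,0],[0,0,0,0,0,0]]])

```text
t: 18.15
tool_pos: [0.5033, 0.1641, 0.0238]
orientation: [3.133, -0.225, -0.0]
force: [-0.1, -0.4, -0.7]
opening: 0.0098
gripper_force: 30.0
```

```bash
python3 st.py
```

```text
18.15 [0.5033 0.1641 0.0238] q [ 0.218  0.129  1.864 -0.     1.149  1.933] op 0.0098 F 29.996577501296997 [-0.13 -0.41 -0.66] T [ 0.013  0.134 -0.048]
```

Call:
arm_command(deltas=[[[0,0,-0.3,0,0,0],[0,0,-0.3,0,0,0],[0,0,-0.1,0,0,0],[0,0,0,0,0,0]]])

```text
t: 18.48
tool_pos: [0.5032, 0.1648, 0.0168]
orientation: [-3.134, 0.223, -0.001]
force: [-0.1, -0.6, 0.1]
opening: 0.0099
gripper_force: 30.0
```

```bash
python3 st.py
```

```text
18.4833 [0.5032 0.1648 0.0168] q [0.22  0.139 1.867 0.    1.135 1.933] op 0.0099 F 29.996488988399506 [-0.13 -0.59  0.12] T [ 0.03   0.113 -0.009]
```

Call:
arm_command(deltas=[[[0,0,-0.2,0,0,0],[0,0,-0.15,0,0,0],[0,0,-0.1,0,0,0],[0,0,-0.05,0,0,0],[0,0,0,0,0,0]]])

```text
t: 18.9
tool_pos: [0.5029, 0.1648, 0.0114]
orientation: [3.134, -0.223, -0.001]
force: [-0.3, -0.4, -0.8]
opening: 0.0097
gripper_force: 30.0
```

Call:
arm_command(deltas=[[[0,0,-0.05,0,0,0],[0,0,-0.05,0,0,0],[0,0,0,0,0,0]]])

```text
t: 19.15
tool_pos: [0.503, 0.1648, 0.0105]
orientation: [3.134, -0.223, -0.0]
force: [0.2, -1.3, -0.4]
opening: 0.0093
gripper_force: 30.0
```

```bash
python3 st.py
```

```text
19.15 [0.503  0.1648 0.0105] q [ 0.22   0.149  1.87  -0.     1.123  1.933] op 0.0093 F 29.996553361415863 [ 0.2  -1.25 -0.45] T [ 0.007  0.115 -0.033]
```

Call:
arm_command(deltas=[[[0,0,-0.03,0,0,0],[0,0,-0.03,0,0,0],[0,0,0,0,0,0]]])

```text
t: 19.4
tool_pos: [0.5031, 0.1648, 0.0103]
orientation: [3.134, -0.223, 0.0]
force: [-2.0, -0.7, 4.5]
opening: 0.0099
gripper_force: 30.0
```

```bash
python3 st.py
```

```text
19.4 [0.5031 0.1648 0.0103] q [ 0.22   0.149  1.87  -0.     1.123  1.933] op 0.0099 F 29.997600317001343 [-2.01 -0.67  4.54] T [-0.14   0.596 -0.002]
```

The washer has touched down, at 4.5 N. I'm releasing softly and backing straight up.

Call:
arm_command(deltas=[[[0,0,0,0,0,0],[0,0,0,0,0,0],[0,0,0,0,0,0]]], squeeze=5)

```text
t: 19.65
tool_pos: [0.5032, 0.1648, 0.0103]
orientation: [-3.134, 0.223, -0.0]
force: [-2.7, -1.2, 5.8]
opening: 0.0101
gripper_force: 5.0
```

Call:
arm_command(deltas=[[[0,0,0,0,0,0],[0,0,0,0,0,0],[0,0,0,0,0,0],[0,0,0,0,0,0],[0,0,0,0,0,0],[0,0,0,0,0,0]]], gripper=-0.3)

```text
t: 20.15
tool_pos: [0.503, 0.1648, 0.0099]
orientation: [-3.134, 0.223, 0.0]
force: [-0.3, -0.1, 0.9]
opening: 0.0326
gripper_force: 0.0
```

Call:
arm_command(deltas=[[[0,0,0.5,0,0,0],[0,0,1.5,0,0,0],[0,0,2.5,0,0,0],[0,0,3,0,0,0],[0,0,3.5,0,0,0],[0,0,3.5,0,0,0],[0,0,3.5,0,0,0],[2,3,2,0,0,0],[2,3.5,1,0,0,0],[2,3.5,0,0,0,0],[1,3.5,0,0,0,0],[0,2,0,0,0,0]]])

```text
t: 21.15
tool_pos: [0.5741, 0.3229, 0.2202]
orientation: [-3.132, 0.222, -0.001]
force: [0.8, 0.2, -0.5]
opening: 0.0326
gripper_force: 0.0
```

Call:
arm_command(deltas=[[[0,0,0,0,0,0],[0,0,0,0,0,0],[0,0,0,0,0,0],[0,0,0,0,0,0]]])

```text
t: 21.48
tool_pos: [0.5731, 0.3186, 0.2202]
orientation: [3.133, -0.225, 0.0]
force: [0.6, -0.1, -0.3]
opening: 0.0325
gripper_force: 0.0
```

```bash
python3 st.py; python3 - <<'E'
from h import *
a=eyes.read_camera('top');b=eyes.read_camera('scene')
r=lambda i,w,h:cv2.resize(i,(w,h),interpolation=cv2.INTER_CUBIC)
o=np.zeros((600,800,3),np.uint8);o[:300,:400]=r(a[210:330,190:350],400,300);o[:300,400:]=r(a[225:333,340:460],400,300)
o[300:,:400]=r(b[195:315,370:530],400,300);o[300:,400:]=r(b[105:195,270:390],400,300)
cv2.imwrite('pics/f.png',o)
E
```

```text
21.4833 [0.5731 0.3186 0.2202] q [ 0.429  0.28   1.315 -0.     1.546  2.144] op 0.0325 F 0.0 [ 0.57 -0.14 -0.34] T [ 0.039  0.178 -0.057]
```

View pics/f.png

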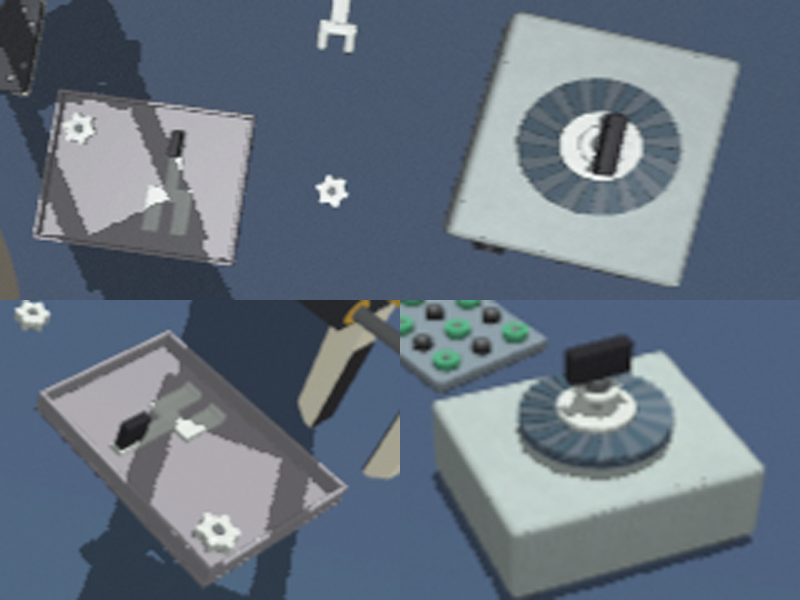

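The washer lies flat in the tray, fin up at crop (176,143). nut1 at (79,128) and nut2 at (331,190) are untouched, and the knob stands raised on the spindle at (610,145) with the washer gone. I'm handing the job in.

```bash
python3 -c "
from h import *
print(ticket.close_job())"
```

```text
the job is handed in; nothing more can be done
None
```

The job is handed in: the knob is wound clockwise to its felt stop (peak twist 0.27 N·m), and the washer was drawn out freely and set flat, fin up, in the tray, with nothing else seen to have moved, in about 21.5 s.

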